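# Third hand: hold an amplifier's heat sink against its rear panel

## Robot

A 7-joint arm with a two-finger parallel gripper is mounted at the origin on the work surface. World frame = base frame: x ahead of the robot, y to its left, z up, the work surface at z = 0. Lengths are in m, angles in rad, forces in N, time in s.
With the tool pointing down it reaches from about 0.425 to 0.875 m from the base axis. Payload 4.7 kg.
Tool frame: the origin (TCP) lies at the very end of the fingers, on their centre line; the grasp point (between the pads) lies 19 mm behind it (arm.pinch_z is the distance from the TCP to the grasp point, in m); z points along the fingers, y is the line along which they close (so a half turn about z gives the same grasp; the last joint's range is limited). The gripper opens to 85 mm and grips with 20 to 120 N. Pads are 22 mm wide; open, the fingers measure 114 mm over their backs; the gripper's body (76 mm by 85 mm) begins 54 mm behind the grasp point. The pads swing forward as they close: fully open they stand 13 mm farther back than shut.
Start: joints at [-1.153, 0.321, -0.07, 1.45, 0.023, 1.371, -0.057], TCP at [0.255, 0.598, 0.231] pointing down, gripper open.
Joint ranges: [-2.86, 2.86], [-0.3, 2.09], [-1.38, 1.24], [0.06, 2.45], [-1.56, 4.7], [0.09, 2.05], [-2.69, 2.69]. Speed limits (rad/s): [2.57, 2.57, 3.14, 3.14, 3.14, 3.14, 3.14].

## Interface

Orientations are given as a unit quaternion [x, y, z, w].
In Python, from station import arm gives the robot as it stands.
- The arm moves only by the tool run_rows, called after "Request:" as name(argument=value, ...), one argument or row to a line, values as JSON. Schema: {"type":"object","properties":{"rows":{"type":"array","items":{"type":"object","properties":{"x":{"type":"number"},"y":{"type":"number"},"z":{"type":"number"},"twist":{"type":"number"},"finger_gap":{"type":"number"}},"additionalProperties":false,"required":["finger_gap"]},"minItems":1,"maxItems":20},"only":{"type":"string"},"quiet":{"type":"boolean"},"lines":{"type":"string"}},"required":["rows"],"additionalProperties":false}. rows is a list of rows, 1 to 20 of them, each an object with the fields x, y, z (the shift in units of 100 mm), twist (a turn about the tool's z in units of 0.1 rad), finger_gap (the finger opening in m); a field left out counts as zero (the opening has to be given); each row shifts and turns the commanded pose from where the row before left it, along the tool's axes as they then stand; what a row does not reach is not made up. A row lasts 1/8 s, in which the tool goes at most 0.0625 m and 0.188 rad, less where a joint would pass 70% of its speed; a pose out of reach is approached as far as the arm can. The fingers move at their own pace and stop on an object; the grip force is fixed at half the most. Time passes only in rows, so rows that do not move let the fingers close. The tool returns the time, the measured TCP pose, the force, the opening and the grip force at its end. only (a regular expression) keeps the lines of the reply that match it, lines (a string "A,B") keeps lines A to B, and quiet returns only ok. Input that does not fit is refused with a message, and nothing moves.
- arm.get_obs(): the state, without advancing time (a new reading comes with each control period).
- arm.camera(name): name is "side" or "top"; returns (picture, depth): 384x512x3 uint8, blue, green, red; 384x512 float32, m along the optical axis (not along the pixel's ray), 0 where there is no reading.
- arm.calibration(name): a dict with "vfov" (degrees; the focal length in pixels is half the picture's height over the tangent of half this angle, whatever the lens; pixels are square), "cx", "cy" (the principal point, pixels), "k1" (the pictures are not rectified: a ray, as slopes to the right and down, at radius r is drawn at 1 + k1 r^2 times it, then the intrinsics apply), "extrinsics" (4x4, takes a point from camera to world coordinates). Camera axes: x right, y down, z forward; pixel columns grow to the right and rows downward; lengths in m; the calibration is good to about 2 mm. A picture is of the moment at which its call begins. calibration takes no time and is no camera call.
- arm.hand_in(): hands the job in; it is judged then, once.
The state is a dict: "clock": time; "q": joint angles; "qvel": joint speeds; "effort": joint torques, N m; "tool_pos": TCP position; "tcp_rot": TCP orientation; "force": force on the tool from outside, world axes, zero at the start; "ft_torque": the same for the moment, N m; "finger_gap": finger opening in m; "grasp_force": force on a finger pad.
Only numpy, scipy, OpenCV 4.12 (cv2) and the standard library are available. Lean on these libraries where they do the work, as an engineer would, in place of code of your own. Each camera call takes 0.05 s, during which the arm holds its last target. There are 200 camera calls.

## Task

Be my third hand: pick up the finned heat sink and hold it, flat back first, against the outside of the open amplifier's rear panel (the one facing the robot), upright, in the middle of the panel's width and with the top edges of sink and panel level, so that I can screw it on from inside. Bring it up gently, then press it flush with a steady push of about 10 N for at least three seconds, and finish while still holding it and pressing it there: do not let go or set it down. Leave the tin, the solder spool and the loose capacitor on the bench alone.

Things in the scene. Friction and masses are not known exactly. Their poses are not given: they have to be found in the camera images.
- heatsink: Loose bare aluminium heat sink standing on the bench, about 0.16 kg: 36 mm deep (x), 60 wide (y), 70 tall (z). Flat 60 x 70 mm back on its +x side; seven upright fins run from it towards -x, the outer two flush with the back's edges, so the +y and -y sides are flat, 60 mm apart. Origin: centre of the underside. At the start z is up and the back looks away from the robot, within 0.9 rad of +x.
- heatsink_back (a point): Centre of the heat sink's flat back, 18 mm along its +x from the origin and 35 mm up; axes as the heat sink's.
- amp: Open amplifier chassis, heavy, does not move: dark steel tray 200 mm wide (y), 173 deep (x); rigid rear panel towards the robot, top edge 100 mm above the bench; knobbed front panel on the far side, 87 mm; parts inside below 65 mm. Yaw within 0.3 rad. Origin: on the bench below the middle of the rear panel's outer face; +x goes from that face into the chassis, away from the robot, z up.
- amp_seat (a point): Where the centre of the sink's back belongs: on the rear panel's outer face, mid-width, 65 mm above the bench, 35 below the top edge; between two 12 mm screw holes 40 mm apart, in a bare-metal outline. x goes into the panel, z up. The sink in place hangs 30 mm above the bench, carried by the gripper alone. Sockets stick out 6 mm from the panel 58 mm and more to either side, 36 mm above the bench.
- tin: Bystander: round blue flux tin, 60 mm diameter, 20 mm high. Origin: centre of its underside.
- spool: Bystander: upright spool of solder, 54 mm diameter, 38 mm high. Origin: centre of its underside.
- capacitor: Bystander: black can capacitor standing up, 35 mm diameter, 50 mm high. Origin: centre of its underside.

How it is judged:
On the way, in this order (a step that is already met when the one before it is completed fails the run):
1. the heat sink is held in the gripper, clear of the bench by 15 mm (height (world z) of heatsink above 0.015 m and contact force between the fingers and heatsink above 2 N), for 0.2 s.
2. it is pressed flush in its place on the rear panel with 5 to 18 N for 2 s on end (x of heatsink_back in the frame of amp_seat between -0.005 and 0.005 m and y of heatsink_back in the frame of amp_seat between -0.005 and 0.005 m and z of heatsink_back in the frame of amp_seat between -0.005 and 0.005 m and angle between the x axis of heatsink_back and the x axis of amp_seat, either way round below 0.06 rad and angle between the z axis of heatsink_back and the z axis of amp_seat, either way round below 0.06 rad and contact force between heatsink and amp between 5 and 18 N and contact force between the fingers and heatsink above 2 N), for 2 s.
At the end, for the whole second after the job is handed in: The fingers hold the heat sink in the air, its flat back flush (0.06 rad) on the rear panel, within 5 mm of its place sideways and in height, pressed on with 5 to 18 N and still, all through the last second; tin, spool and capacitor lie within 30 mm of where they were (all of step 2 and linear speed of heatsink below 0.02 m/s and distance of each of tin, spool, capacitor from where it was at the start of the episode below 0.03 m); the arm keeps its last pose, push and grip.
It fails at once if the heat sink is rammed into the chassis with more than 40 N (contact force between heatsink and amp above 40 N).
It fails at once if a bystander on the bench is shoved by more than 30 mm (distance of any of tin, spool, capacitor from where it was at the start of the episode above 0.03 m).
It also fails if it takes over 58 s, if anything falls off the work surface, if the arm or the gripper's body presses on something with over 40 N, if the wrist force passes 120 N, or if a joint passes its speed limit or range.

## Working session

There is one attempt and no reset: what is moved stays moved. The work goes in short steps, Python scripts to look and compute and a tool call to move; the robot and the scene stay as the last step left them, time stands still between calls to the robot, and variables do not carry over. Pictures are saved under pics/ and viewed, at most 10 in all, crops included, and the job is handed in when it is done.

```bash
ls; mkdir -p pics; python3 - <<'E'
from station import arm
import cv2,numpy as np
o=arm.get_obs();print(o)
for n in("top","side"):
    p,d=arm.camera(n);cv2.imwrite(f"pics/{n}0.png",p);np.savez(f"{n}0.npz",p=p,d=d)
    c=arm.calibration(n);print(n,c)
E
```

```text
pics
station.py
{'clock': 0.0, 'q': array([-1.15289757,  0.32179099, -0.07010398,  1.45167246,  0.02257467,
        1.37080449, -0.05688159]), 'qvel': array([-5.58488370e-04,  8.40471383e-05,  6.68999218e-04,  4.13085938e-04,
        4.27967456e-04,  2.95655212e-04,  9.75306194e-04]), 'effort': array([ 6.77248022e-05, -4.93581069e+01, -3.82002974e-01, -3.14335763e+01,
        1.30424055e-02,  1.13579285e-02,  1.28956259e-05]), 'tool_pos': array([0.25520849, 0.5972162 , 0.23024571]), 'tcp_rot': array([ 2.00499960e-01,  9.79693255e-01, -9.31228866e-04, -1.55696864e-04]), 'force': array([-0.21913371, -0.62097176, -0.795953  ]), 'ft_torque': array([-0.03057354, -0.01634235, -0.0314052 ]), 'grasp_force': 0.0, 'finger_gap': 0.08550919321848206}
top {'vfov': 44.14167685441814, 'cx': 253.5149927664965, 'cy': 189.87635347206492, 'k1': -0.15755469527068647, 'extrinsics': array([[ 0.01921687, -0.97809466,  0.20727168,  0.32877803],
       [-0.99980727, -0.01796625,  0.00791459, -0.00914943],
       [-0.00401732, -0.20738382, -0.9782514 ,  1.04250048],
       [ 0.        ,  0.        ,  0.        ,  1.        ]])}
side {'vfov': 47.065313084501, 'cx': 256.4472968220671, 'cy': 191.12211898418593, 'k1': 0.056211642013190524, 'extrinsics': array([[ 0.67620869, -0.41480086,  0.60883663, -0.05854011],
       [-0.73653658, -0.36270926,  0.57092544, -0.54600874],
       [-0.01598968, -0.8344952 , -0.55078316,  0.58630087],
       [ 0.        ,  0.        ,  0.        ,  1.        ]])}
```

View pics/top0.png

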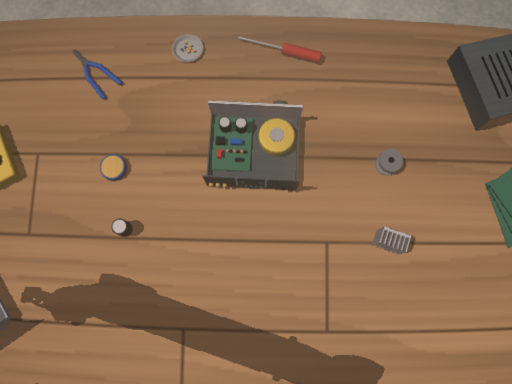

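View pics/side0.png

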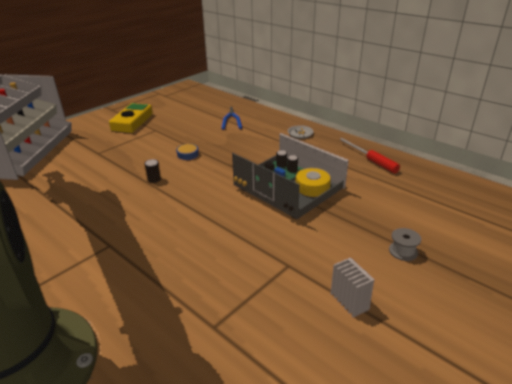

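```bash
cat > h.py <<'E'
import numpy as np,cv2
from station import arm
def K(c):
    f=192/np.tan(np.radians(c["vfov"])/2)
    return np.array([[f,0,c["cx"]],[0,f,c["cy"]],[0,0,1]]),np.array([c["k1"],0,0,0,0.])
def slopes(n,uv):
    k,d=K(arm.calibration(n));return cv2.undistortPointsIter(np.float64(uv).reshape(-1,1,2),k,d,None,None,(3,50,1e-12)).reshape(-1,2)
def cloud(n,d):
    v,u=np.mgrid[:384,:512];s=slopes(n,np.stack([u,v],-1).reshape(-1,2)).reshape(384,512,2)
    P=np.dstack([s*d[...,None],d]);E=arm.calibration(n)["extrinsics"]
    W=P@E[:3,:3].T+E[:3,3];W[d<=0]=np.nan;return W
def onz(n,uv,z):
    E=arm.calibration(n)["extrinsics"];s=slopes(n,uv);r=np.c_[s,np.ones(len(s))]@E[:3,:3].T
    return E[:3,3]+r*((z-E[2,3])/r[:,2])[:,None]
E
```

```text
(no output)
```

Top view: amp about (205–302, 102–190) with its rear panel along row ~183, sink at (394,240), spool (391,161), tin (113,167), capacitor (122,228). Side view: sink at (352,286), rear panel (235–298, 155–210). I'll fit the depth clouds and crop.

```bash
python3 - <<'E'
from h import *
T={n:np.load(f"{n}0.npz") for n in("top","side")}
W={n:cloud(n,T[n]["d"]) for n in T}
def box(n,u0,v0,u1,v1):return W[n][v0:v1,u0:u1].reshape(-1,3)
def rect(P):
    r=cv2.minAreaRect(np.float32(P[:,:2]*1000));return r
for n,b in(("top",(365,215,425,265)),("side",(320,250,385,325))):
    P=box(n,*b);P=P[P[:,2]>.0]
    t=P[P[:,2]>.06]; print(n,"sink",len(t),np.median(t[:,2]),np.percentile(t[:,2],[50,90,98]),rect(t), t.min(0),t.max(0))
    m=P[P[:,2]>.015];print(rect(m))
for n,b in(("top",(195,165,312,200)),("side",(225,145,305,220))):
    P=box(n,*b);t=P[P[:,2]>.085];print(n,"panel",len(t),np.percentile(t[:,2],[50,90,98]),rect(t),t.min(0),t.max(0))
for n,b in(("top",(95,150,130,185)),("top",(105,213,138,243)),("top",(370,145,410,180))):
    P=box(n,*b);t=P[P[:,2]>.012];print(t.mean(0),t.min(0),t.max(0))
a=cv2.resize(T["top"]["p"][90:260,195:425],None,fx=3.4,fy=3.4,interpolation=cv2.INTER_CUBIC)
cv2.imwrite("pics/topc.png",a)
s=T["side"]["p"]
b=np.hstack([cv2.resize(s[130:220,225:315],(400,400),interpolation=2),cv2.resize(s[245:325,315:395],(400,400),interpolation=2)])
cv2.imwrite("pics/sidec.png",b)
E
```

```text
top sink 312 0.06928014490042295 [0.06928014 0.07225799 0.07338769] ((435.7405700683594, -297.60906982421875), (61.239044189453125, 36.49861145019531), 71.98015594482422) [ 0.41050837 -0.33063748  0.06013889] [ 0.46105428 -0.26321045  0.07473356]
((435.6317138671875, -297.28106689453125), (61.830299377441406, 36.90299606323242), 71.91788482666016)
side sink 762 0.06939177379684874 [0.06939177 0.07250623 0.07335745] ((437.0036926269531, -295.41925048828125), (62.510005950927734, 39.7377815246582), 73.32160949707031) [ 0.41094705 -0.32985385  0.06010797] [ 0.46390671 -0.26127825  0.073951  ]
((436.9332275390625, -295.65447998046875), (63.001155853271484, 39.7377815246582), 73.32160949707031)
top panel 308 [0.09787389 0.10144961 0.10263065] ((554.7335205078125, 5.094268798828125), (199.4303436279297, 5.09758996963501), 88.1041488647461) [ 0.54938045 -0.09450562  0.08502133] [0.55881903 0.10476881 0.10494702]
side panel 515 [0.09463089 0.10157868 0.10271648] ((590.0592651367188, 31.348243713378906), (209.51380920410156, 161.6654510498047), 34.53330612182617) [ 0.54815007 -0.09328617  0.08506101] [0.7219869  0.10699959 0.10375355]
[0.59278602 0.31949164 0.01996028] [0.56340525 0.28980141 0.01224285] [0.62383129 0.35032545 0.0251437 ]
[0.45293484 0.28195169 0.04526547] [0.4370742  0.26726304 0.01282653] [0.47291175 0.3044245  0.05489709]
[ 0.61495544 -0.30477671  0.03759405] [ 0.58934417 -0.33101085  0.01218227] [ 0.64241242 -0.27844666  0.04484064]
```

View pics/topc.png

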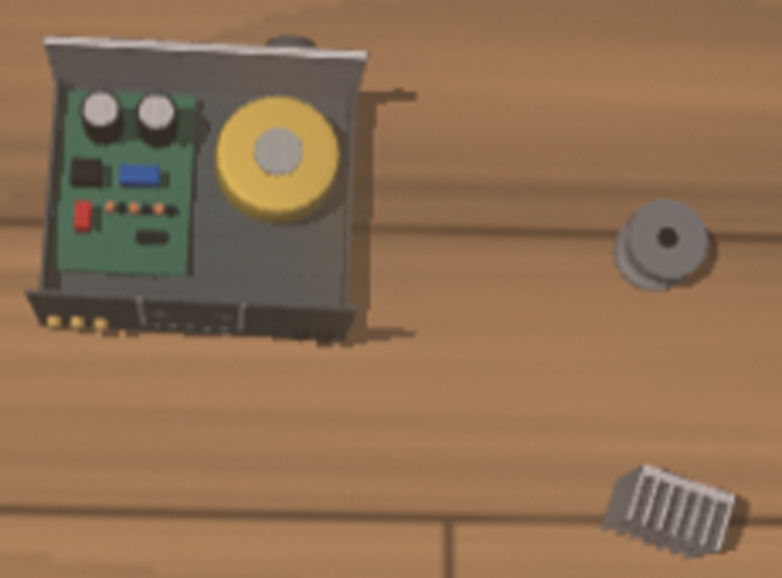

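View pics/sidec.png

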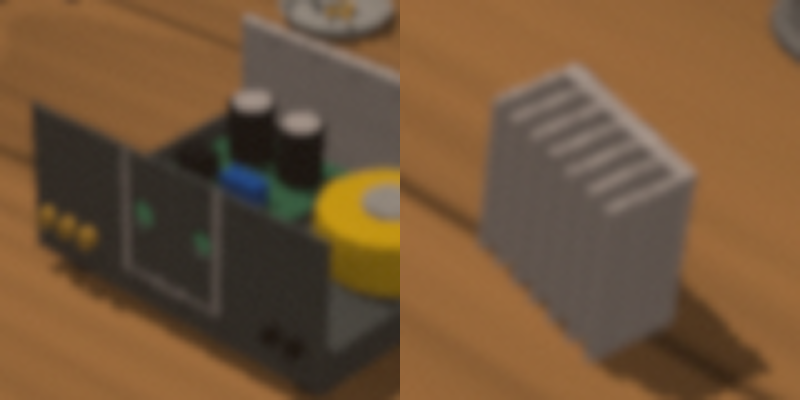

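Crops: the outline with two holes is in the panel's mid-width (top crop ~x 138–243), and the sink's back is its upper edge (645,467)–(735,495), so sink yaw ≈ −0.31; the panel yaw ≈ −0.03.

```bash
cat >> h.py <<'E'
def need(xy,yaw,z):
    "tool-frame shift and turn to bring tcp to xy,z with tool y along world angle yaw+90deg (mod pi); "
    from scipy.spatial.transform import Rotation as Ro
    o=arm.get_obs();R=Ro.from_quat(o["tcp_rot"]).as_matrix()
    d=np.array([*xy,z])-o["tool_pos"];a=np.arctan2(R[1,1],R[0,1])
    t=-((yaw+np.pi/2-a+np.pi/2)%np.pi-np.pi/2)
    print("tcp",o["tool_pos"].round(4),"yaw",round(a-np.pi/2,4),"shift",(R.T@d).round(4),"turn",round(t,4),"tilt",R[:,2].round(4),"F",o["force"].round(2),"gap",round(o["finger_gap"],4),"grip",round(o["grasp_force"],1),"t",o["clock"])
E
python3 - <<'E'
from h import *
for n,b in(("top",(195,165,312,200)),("side",(225,145,305,220))):
    W=cloud(n,np.load(f"{n}0.npz")["d"])[b[1]:b[3],b[0]:b[2]].reshape(-1,3)
    for z0,z1 in((.01,.106),(.085,.106),(.05,.085),(.02,.05)):
        t=W[(W[:,2]>z0)&(W[:,2]<z1)&(W[:,0]<.57)]
        # fit outer face line robustly
        if len(t)<20: continue
        p=np.polyfit(t[:,1],t[:,0],1)
        for _ in range(8):
            r=t[:,0]-np.polyval(p,t[:,1]);k=abs(r)<.004;p=np.polyfit(t[k,1],t[k,0],1)
        print(n,z0,len(t),k.sum(),"yaw",-p[0],"x(y=.005)",np.polyval(p,.005),"y ends",np.percentile(t[k,1],[0,1,99,100]))
need((.50,.10),-.31,.23)
E
```

```text
top 0.01 1010 972 yaw -0.03376229699600422 x(y=.005) 0.5533201915083956 y ends [-0.09490306 -0.09306018  0.10283485  0.10521743]
top 0.085 308 308 yaw -0.03374506280607133 x(y=.005) 0.5538213458843267 y ends [-0.09450562 -0.09210379  0.10189024  0.10476881]
top 0.05 346 346 yaw -0.03399946836068785 x(y=.005) 0.5532278597546775 y ends [-0.09490306 -0.09333744  0.10396776  0.10521743]
top 0.02 307 273 yaw -0.03323504666723951 x(y=.005) 0.5528254469710722 y ends [-0.0947777  -0.09354112  0.10228001  0.10474594]
side 0.01 2290 2189 yaw -0.03241999172612344 x(y=.005) 0.5533840446569829 y ends [-0.09410577 -0.0919111   0.10514751  0.11003996]
side 0.085 513 513 yaw -0.03287477213694305 x(y=.005) 0.5533900788373507 y ends [-0.09328617 -0.0921275   0.10513969  0.10699959]
side 0.05 859 859 yaw -0.032530121313053585 x(y=.005) 0.5533674329065164 y ends [-0.09410577 -0.09184432  0.10461062  0.10990623]
side 0.02 762 672 yaw -0.03159604326200024 x(y=.005) 0.553328364288174 y ends [-0.09298319 -0.09183338  0.10540219  0.10814583]
tcp [0.2552 0.5973 0.2304] yaw -0.4038 shift [-0.4204 -0.3611  0.001 ] turn -0.0938 tilt [-6.0e-04 -1.6e-03 -1.0e+00] F [-0.1  -0.    0.04] gap 0.0854 grip 0.0 t 0.1
```

Careful with the scale: shifts go in units of 100 mm and turns go in units of 0.1 rad. That gives: -0.035 m is -0.35, -0.03 m is -0.3, -0.09 rad is -0.9.

Request:
run_rows(
  rows=[
    {"x":-0.35, "y":-0.3, "finger_gap":0.085},
    {"x":-0.35, "y":-0.3, "finger_gap":0.085},
    {"x":-0.35, "y":-0.3, "finger_gap":0.085},
    {"x":-0.35, "y":-0.3, "finger_gap":0.085},
    {"x":-0.35, "y":-0.3, "finger_gap":0.085},
    {"x":-0.35, "y":-0.3, "finger_gap":0.085},
    {"x":-0.35, "y":-0.3, "finger_gap":0.085},
    {"x":-0.35, "y":-0.3, "finger_gap":0.085},
    {"x":-0.35, "y":-0.3, "finger_gap":0.085},
    {"x":-0.35, "y":-0.3, "finger_gap":0.085},
    {"x":-0.35, "y":-0.3, "finger_gap":0.085},
    {"x":-0.35, "y":-0.3, "twist":-0.9, "finger_gap":0.085},
    {"finger_gap":0.085},
  ],
)

```text
clock: 1.72
tool_pos: [0.5013, 0.0971, 0.2311]
tcp_rot: [0.16, 0.987, -0.001, 0.0]
force: [0.5, 0.4, -0.0]
finger_gap: 0.0851
grasp_force: 0.0
```

```bash
python3 -c "
from h import *
need((.437,-.297),-.31,.15)"
```

```text
tcp [0.5013 0.0971 0.2311] yaw -0.321 shift [-0.0633 -0.3941  0.0817] turn -0.011 tilt [ 1.0e-04 -1.5e-03 -1.0e+00] F [ 0.46  0.41 -0.03] gap 0.0851 grip 0.0 t 1.725
```

In the tool's units: -0.04 m is -0.4, -0.034 m is -0.34, -0.012 rad is -0.12.

Request:
run_rows(
  rows=[
    {"x":-0.06, "y":-0.4, "z":0.08, "finger_gap":0.085},
    {"x":-0.06, "y":-0.4, "z":0.08, "finger_gap":0.085},
    {"x":-0.06, "y":-0.4, "z":0.08, "finger_gap":0.085},
    {"x":-0.06, "y":-0.4, "z":0.08, "finger_gap":0.085},
    {"x":-0.06, "y":-0.4, "z":0.08, "finger_gap":0.085},
    {"x":-0.06, "y":-0.4, "z":0.08, "finger_gap":0.085},
    {"x":-0.06, "y":-0.4, "z":0.08, "finger_gap":0.085},
    {"x":-0.06, "y":-0.4, "z":0.08, "finger_gap":0.085},
    {"x":-0.06, "y":-0.4, "z":0.08, "finger_gap":0.085},
    {"x":-0.09, "y":-0.34, "z":0.09, "twist":-0.12, "finger_gap":0.085},
    {"finger_gap":0.085},
    {"finger_gap":0.085},
  ],
)

```text
clock: 3.22
tool_pos: [0.4389, -0.291, 0.15]
tcp_rot: [0.15, 0.989, 0.001, -0.0]
force: [-0.0, -0.3, -0.6]
finger_gap: 0.085
grasp_force: 0.0
```

```bash
python3 - <<'E'
from h import *
need((.4365,-.2965),-.308,.017)
p,d=arm.camera("side")
cv2.imwrite("pics/side1.png",cv2.resize(p[150:340,270:460],(560,560),interpolation=2))
E
```

```text
tcp [ 0.4389 -0.291   0.15  ] yaw -0.3007 shift [ 0.0006 -0.0062  0.133 ] turn 0.0073 tilt [-5.0e-04  1.2e-03 -1.0e+00] F [-0.04 -0.27 -0.56] gap 0.085 grip 0.0 t 3.225
```

View pics/side1.png

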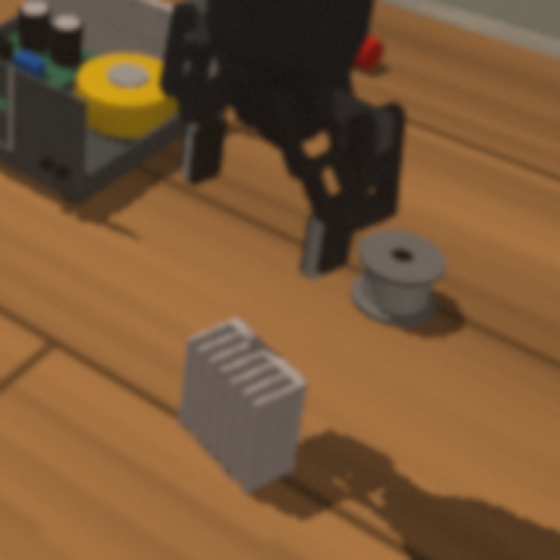

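The fingertips (crop ~(200,180) and (320,270)) straddle the sink below them (240,400), and the spool is clear. Descending.

In the tool's units: 0.02 m is 0.2, 0.015 m is 0.15, 0.007 rad is 0.07.

Request:
run_rows(
  rows=[
    {"y":-0.06, "z":0.13, "twist":0.07, "finger_gap":0.085},
    {"z":0.2, "finger_gap":0.085},
    {"z":0.2, "finger_gap":0.085},
    {"z":0.2, "finger_gap":0.085},
    {"z":0.2, "finger_gap":0.085},
    {"z":0.2, "finger_gap":0.085},
    {"z":0.15, "finger_gap":0.085},
    {"z":0.05, "finger_gap":0.085},
    {"finger_gap":0.085},
    {"finger_gap":0.085},
  ],
)

```text
clock: 4.53
tool_pos: [0.4373, -0.2986, 0.018]
tcp_rot: [0.154, 0.988, -0.0, 0.001]
force: [-0.3, -0.0, -0.8]
finger_gap: 0.0849
grasp_force: 0.0
```

```bash
python3 -c "
from h import *
need((.4365,-.2965),-.308,.017)"
```

```text
tcp [ 0.4373 -0.2986  0.018 ] yaw -0.3089 shift [0.0014 0.0018 0.001 ] turn -0.0009 tilt [ 1.3e-03 -4.0e-04 -1.0e+00] F [-0.28 -0.01 -0.79] gap 0.0849 grip 0.0 t 4.525
```

Request:
run_rows(
  rows=[
    {"y":0.01, "finger_gap":0.07},
    {"finger_gap":0.055},
    {"finger_gap":0.05},
    {"finger_gap":0.05},
    {"finger_gap":0.05},
    {"finger_gap":0.05},
    {"finger_gap":0.05},
    {"finger_gap":0.05},
  ],
)

```text
clock: 5.52
tool_pos: [0.4377, -0.2974, 0.018]
tcp_rot: [0.154, 0.988, 0.0, 0.001]
force: [-0.3, 0.6, 5.9]
finger_gap: 0.0592
grasp_force: 63.3
```

```bash
python3 -c "
from h import *
need((.4365,-.2965),-.308,.05)"
```

```text
tcp [ 0.4377 -0.2974  0.018 ] yaw -0.3086 shift [ 0.0014  0.0005 -0.032 ] turn -0.0006 tilt [ 0.0012  0.     -1.    ] F [-0.26  0.56  5.93] gap 0.0592 grip 63.3 t 5.525
```

In the tool's units: -0.015 m is -0.15, -0.012 m is -0.12.

Request:
run_rows(
  rows=[
    {"z":-0.05, "finger_gap":0.05},
    {"z":-0.1, "finger_gap":0.05},
    {"z":-0.15, "finger_gap":0.05},
    {"z":-0.12, "finger_gap":0.05},
    {"finger_gap":0.05},
    {"finger_gap":0.05},
    {"finger_gap":0.05},
  ],
)

```text
clock: 6.4
tool_pos: [0.4367, -0.2971, 0.0588]
tcp_rot: [0.154, 0.988, 0.0, -0.0]
force: [0.1, -0.3, -2.0]
finger_gap: 0.0591
grasp_force: 63.1
```

```bash
python3 -c "
from h import *
need((.4783,.008),-.033,.06)"
```

```text
tcp [ 0.4367 -0.2971  0.0588] yaw -0.3087 shift [ 0.053   0.3033 -0.0011] turn -0.2757 tilt [-8.e-04  4.e-04 -1.e+00] F [ 0.14 -0.25 -2.04] gap 0.0591 grip 63.1 t 6.4
```

Request:
run_rows(
  rows=[
    {"x":0.02, "y":0.1, "finger_gap":0.05},
    {"x":0.04, "y":0.2, "finger_gap":0.05},
    {"x":0.04, "y":0.2, "finger_gap":0.05},
    {"x":0.04, "y":0.2, "finger_gap":0.05},
    {"x":0.04, "y":0.24, "finger_gap":0.05},
    {"x":0.04, "y":0.24, "finger_gap":0.05},
    {"x":0.04, "y":0.24, "finger_gap":0.05},
    {"x":0.04, "y":0.24, "finger_gap":0.05},
    {"x":0.04, "y":0.24, "finger_gap":0.05},
    {"x":0.04, "y":0.24, "finger_gap":0.05},
    {"x":0.04, "y":0.24, "finger_gap":0.05},
    {"x":0.04, "y":0.24, "finger_gap":0.05},
    {"x":0.04, "y":0.2, "finger_gap":0.05},
    {"x":0.03, "y":0.2, "finger_gap":0.05},
    {"twist":-0.5, "finger_gap":0.05},
    {"twist":-0.75, "finger_gap":0.05},
    {"twist":-0.75, "finger_gap":0.05},
    {"twist":-0.75, "finger_gap":0.05},
    {"finger_gap":0.05},
    {"finger_gap":0.05},
  ],
)

```text
clock: 8.9
tool_pos: [0.4781, 0.0068, 0.0592]
tcp_rot: [0.017, 1.0, 0.0, -0.0]
force: [-0.2, -0.8, -1.0]
finger_gap: 0.0594
grasp_force: 63.1
```

```bash
python3 - <<'E'
from h import *
need((.4783,.008),-.033,.048)
for n in("top","side"):
    p,d=arm.camera(n);np.savez(f"{n}1.npz",p=p,d=d)
p=np.hstack([cv2.resize(np.load("top1.npz")["p"][150:240,200:310],(398,326),interpolation=2),cv2.resize(np.load("side1.npz")["p"][120:230,180:315],(400,326),interpolation=2)])
cv2.imwrite("pics/near.png",p)
E
```

```text
tcp [0.4781 0.0068 0.0592] yaw -0.0347 shift [-0.0002  0.0012  0.0112] turn -0.0017 tilt [-2.e-04  1.e-04 -1.e+00] F [-0.22 -0.77 -1.01] gap 0.0594 grip 63.1 t 8.9
```

View pics/near.png

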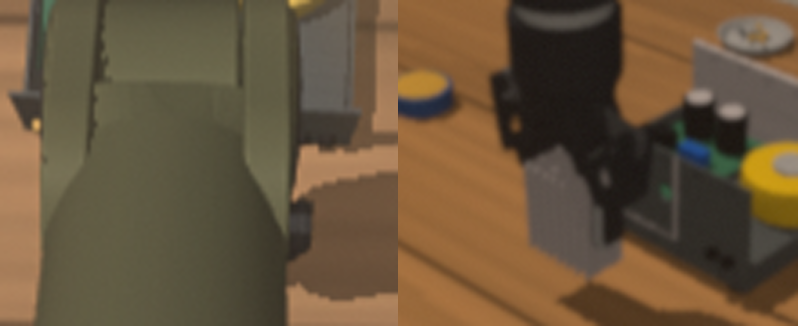

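Top view shows only the arm over the sink; the side view shows the sink held upright, fins to the robot, in front of the outline (~(660,190)). Check its pose in the cloud before closing in.

```bash
python3 - <<'E'
from h import *
W=cloud("side",np.load("side1.npz")["d"])[120:230,180:315].reshape(-1,3)
a=np.array([.4781,.0068]);c,s=np.cos(-.0347),np.sin(-.0347)
L=np.c_[(W[:,:2]-a)@np.array([[c,-s],[s,c]]),W[:,2]]  # sink-ish frame
m=(abs(L[:,0])<.026)&(abs(L[:,1])<.036)&(L[:,2]>.032)&(L[:,2]<.105)
P=L[m];print(len(P),np.percentile(P,[1,5,50,95,99],axis=0).round(4))
f=P[(P[:,0]<-.014)&(abs(P[:,1])<.027)]
A=np.c_[f[:,1],f[:,2]-.07,np.ones(len(f))];k=np.ones(len(f),bool)
for _ in range(6):
    x=np.linalg.lstsq(A[k],f[k,0],rcond=None)[0];k=abs(f[:,0]-A@x)<.003
print("front face: slope y,z, x0",x,k.sum())
g=P[(P[:,1]<-.022)&(P[:,0]>-.015)&(P[:,2]<.06)]
print("-y side",len(g),np.median(g,axis=0))
for y in np.arange(-.028,.03,.008):
    q=P[(abs(P[:,1]-y)<.004)];print(y,q[:,2].min().round(4))
E
```

```text
650 [[-0.02   -0.0352  0.0435]
 [-0.019  -0.0323  0.0457]
 [-0.0153 -0.0098  0.0719]
 [ 0.0028  0.0282  0.1019]
 [ 0.0151  0.0296  0.1041]]
front face: slope y,z, x0 [-0.00059872  0.00082065 -0.01676596] 300
-y side 73 [ 0.00177548 -0.0297382   0.05217332]
-0.028 0.042
-0.02 0.0426
-0.012 0.0435
-0.004 0.0435
0.004 0.0451
0.012 0.0441
0.02 0.0439
0.028 0.0428
```

Upright, centred in the fingers. Lower to height and close to ~10 mm.

In the tool's units: -0.01 m is -0.1, -0.008 m is -0.08, 0.001 rad is 0.01.

Request:
run_rows(
  rows=[
    {"z":0.06, "twist":0.01, "finger_gap":0.05},
    {"z":0.05, "finger_gap":0.05},
    {"x":-0.08, "finger_gap":0.05},
    {"x":-0.1, "finger_gap":0.05},
    {"x":-0.1, "finger_gap":0.05},
    {"x":-0.1, "finger_gap":0.05},
    {"x":-0.06, "finger_gap":0.05},
    {"x":-0.02, "finger_gap":0.05},
    {"finger_gap":0.05},
    {"finger_gap":0.05},
  ],
)

```text
clock: 10.25
tool_pos: [0.524, 0.0049, 0.0483]
tcp_rot: [0.017, 1.0, 0.0, -0.0]
force: [-0.3, -0.6, -2.3]
finger_gap: 0.0593
grasp_force: 63.1
```

```bash
python3 -c "
from h import *
need((.526,.0063),-.033,.048)"
```

```text
tcp [0.524  0.0049 0.0483] yaw -0.0348 shift [-0.002   0.0014  0.0003] turn -0.0018 tilt [-3.e-04  2.e-04 -1.e+00] F [-0.26 -0.6  -2.26] gap 0.0593 grip 63.1 t 10.25
```

In the tool's units: 0.0015 m is 0.015, -0.003 m is -0.03, -0.002 rad is -0.02.

Request:
run_rows(
  rows=[
    {"x":-0.03, "y":0.015, "finger_gap":0.05},
    {"x":-0.02, "twist":-0.02, "finger_gap":0.05},
    {"x":-0.01, "finger_gap":0.05},
    {"x":-0.01, "finger_gap":0.05},
    {"finger_gap":0.05},
    {"finger_gap":0.05},
  ],
)

```text
clock: 11.0
tool_pos: [0.5313, 0.0061, 0.0483]
tcp_rot: [0.016, 1.0, 0.0, -0.0]
force: [0.0, 0.0, -1.5]
finger_gap: 0.0596
grasp_force: 63.1
```

Request:
run_rows(
  rows=[
    {"x":-0.01, "finger_gap":0.05},
    {"x":-0.005, "finger_gap":0.05},
    {"x":-0.005, "finger_gap":0.05},
    {"finger_gap":0.05},
  ],
)

```text
clock: 11.5
tool_pos: [0.5334, 0.0061, 0.0483]
tcp_rot: [0.016, 1.0, -0.0, 0.0]
force: [0.0, -0.8, -2.1]
finger_gap: 0.0592
grasp_force: 63.1
```

Request:
run_rows(
  rows=[
    {"x":-0.005, "finger_gap":0.05},
    {"x":-0.005, "finger_gap":0.05},
    {"finger_gap":0.05},
  ],
)

```text
clock: 11.88
tool_pos: [0.5344, 0.0061, 0.0483]
tcp_rot: [0.016, 1.0, 0.0, 0.0]
force: [0.8, -0.1, -1.7]
finger_gap: 0.0592
grasp_force: 63.1
```

Request:
run_rows(
  rows=[
    {"x":-0.005, "finger_gap":0.05},
    {"x":-0.005, "finger_gap":0.05},
    {"finger_gap":0.05},
  ],
)

```text
clock: 12.25
tool_pos: [0.5354, 0.006, 0.0483]
tcp_rot: [0.016, 1.0, 0.0, 0.0]
force: [0.7, -0.8, -1.4]
finger_gap: 0.0596
grasp_force: 63.1
```

Request:
run_rows(
  rows=[
    {"x":-0.005, "finger_gap":0.05},
    {"x":-0.005, "finger_gap":0.05},
    {"finger_gap":0.05},
  ],
)

```text
clock: 12.62
tool_pos: [0.5357, 0.006, 0.0481]
tcp_rot: [0.016, 1.0, 0.0, -0.001]
force: [-3.4, 0.2, 1.2]
finger_gap: 0.0595
grasp_force: 63.1
```

Contact. Increase the push.

Request:
run_rows(
  rows=[
    {"x":-0.005, "finger_gap":0.05},
    {"finger_gap":0.05},
    {"finger_gap":0.05},
  ],
)

```text
clock: 13.0
tool_pos: [0.5357, 0.006, 0.048]
tcp_rot: [0.017, 1.0, 0.0, -0.001]
force: [-5.7, 1.2, 0.6]
finger_gap: 0.0594
grasp_force: 63.2
```

In the tool's units: -0.0005 m is -0.005.

Request:
run_rows(
  rows=[
    {"x":-0.005, "finger_gap":0.05},
    {"finger_gap":0.05},
    {"finger_gap":0.05},
  ],
)

```text
clock: 13.38
tool_pos: [0.5356, 0.006, 0.0478]
tcp_rot: [0.017, 1.0, 0.0, -0.002]
force: [-6.3, 0.1, 1.9]
finger_gap: 0.0594
grasp_force: 63.2
```

Request:
run_rows(
  rows=[
    {"x":-0.005, "finger_gap":0.05},
    {"x":-0.005, "finger_gap":0.05},
    {"finger_gap":0.05},
    {"finger_gap":0.05},
  ],
)

```text
clock: 13.88
tool_pos: [0.5355, 0.0059, 0.0476]
tcp_rot: [0.017, 1.0, 0.0, -0.003]
force: [-8.2, -0.3, 3.2]
finger_gap: 0.059
grasp_force: 63.3
```

Request:
run_rows(
  rows=[
    {"finger_gap":0.05},
    {"finger_gap":0.05},
  ],
)

```text
clock: 14.12
tool_pos: [0.5355, 0.0059, 0.0476]
tcp_rot: [0.017, 1.0, 0.0, -0.003]
force: [-8.3, 0.8, 3.6]
finger_gap: 0.0594
grasp_force: 63.3
```

```bash
python3 -c "
from h import *
need((.5357,.0061),-.033,.048)"
```

```text
tcp [0.5355 0.0059 0.0476] yaw -0.0332 shift [-0.0002  0.0002 -0.0004] turn -0.0002 tilt [-5.9e-03  4.0e-04 -1.0e+00] F [-8.29  0.75  3.55] gap 0.0594 grip 63.3 t 14.125
```

In the tool's units: -0.0004 m is -0.004, -0.0005 m is -0.005.

Request:
run_rows(
  rows=[
    {"x":-0.005, "z":-0.004, "finger_gap":0.05},
    {"finger_gap":0.05},
    {"finger_gap":0.05},
    {"finger_gap":0.05},
  ],
)

```text
clock: 14.62
tool_pos: [0.5355, 0.0059, 0.0476]
tcp_rot: [0.017, 1.0, 0.0, -0.004]
force: [-9.7, -0.7, 1.9]
finger_gap: 0.0595
grasp_force: 63.3
```

```bash
python3 - <<'E'
from h import *
need((.5357,.0061),-.033,.048)
p,d=arm.camera("side");np.savez("side2.npz",p=p,d=d)
cv2.imwrite("pics/seat.png",cv2.resize(p[120:220,215:315],(590,590),interpolation=2))
E
```

```text
tcp [0.5355 0.0059 0.0476] yaw -0.0332 shift [-0.0002  0.0002 -0.0004] turn -0.0002 tilt [-7.1e-03  3.0e-04 -1.0e+00] F [-9.71 -0.7   1.86] gap 0.0595 grip 63.3 t 14.625
```

View pics/seat.png

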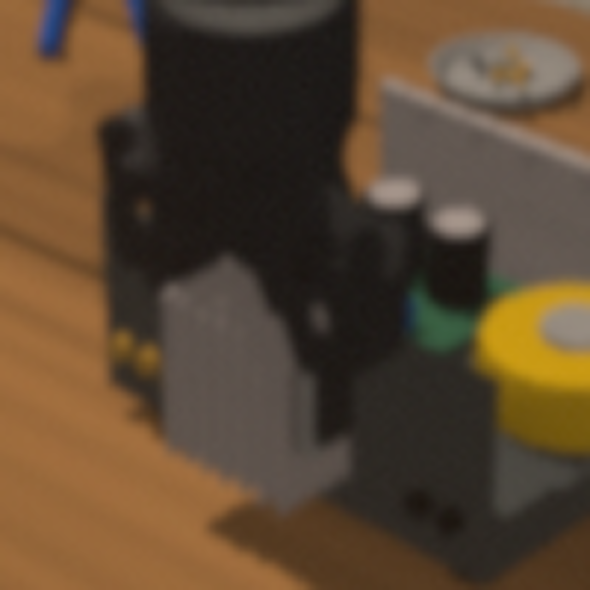

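The sink (crop ~(165–350, 260–510)) sits against the panel over its outline. Measure sideways, height and tilt against the panel in the same view.

```bash
python3 - <<'E'
from h import *
W=cloud("side",np.load("side2.npz")["d"])[100:230,200:320].reshape(-1,3)
c,s=np.cos(-.033),np.sin(-.033)
L=np.c_[(W[:,:2]-[.5533,.0055])@np.array([[c,-s],[s,c]]),W[:,2]]
g=L[(L[:,0]>-.032)&(L[:,0]<-.006)&(L[:,1]<-.02)&(L[:,1]>-.036)&(L[:,2]>.03)&(L[:,2]<.05)]
print("-y side",len(g),np.percentile(g,[5,25,50,75,95],axis=0).round(4))
f=L[(L[:,0]<-.024)&(L[:,0]>-.044)&(abs(L[:,1])<.027)&(L[:,2]>.025)&(L[:,2]<.098)]
A=np.c_[f[:,1],f[:,2]-.065,np.ones(len(f))];k=np.ones(len(f),bool)
for _ in range(6):
    x=np.linalg.lstsq(A[k],f[k,0],rcond=None)[0];k=abs(f[:,0]-A@x)<.003
print("front",x,k.sum(),"y",f[:,1].min(),f[:,1].max(),"z min",np.percentile(f[:,2],[0,1,2]))
p=L[(abs(L[:,0])<.006)&(L[:,2]>.03)&(L[:,2]<.104)]
print("panel ends",np.percentile(p[:,1],[0,.5,1,99,99.5,100]),np.median(p[:,0]))
E
```

```text
-y side 57 [[-0.0309 -0.0311  0.0323]
 [-0.0257 -0.0302  0.0363]
 [-0.0198 -0.0296  0.0394]
 [-0.0135 -0.0288  0.0439]
 [-0.0073 -0.0264  0.0474]]
front [ 0.03567376  0.0244102  -0.03401824] 306 y -0.025954636052076256 0.026982937034688546 z min [0.03027077 0.03247836 0.03310629]
panel ends [-0.09915534 -0.09850443 -0.09827532  0.10180278  0.10234555  0.10523095] -4.831069977709513e-05
```

Request:
run_rows(
  rows=[
    {"finger_gap":0.05},
    {"finger_gap":0.05},
    {"finger_gap":0.05},
    {"finger_gap":0.05},
    {"finger_gap":0.05},
    {"finger_gap":0.05},
    {"finger_gap":0.05},
    {"finger_gap":0.05},
  ],
)

```text
clock: 15.68
tool_pos: [0.5355, 0.0059, 0.0476]
tcp_rot: [0.017, 1.0, 0.0, -0.004]
force: [-9.6, 0.9, 2.3]
finger_gap: 0.0596
grasp_force: 63.3
```

```bash
python3 - <<'E'
from h import *
for fn,o,yw in(("side1.npz",(.4781+.0178,.0068-.0006),-.0347),("side2.npz",(.5533,.0055),-.033)):
    W=cloud("side",np.load(fn)["d"])[100:230,180:320].reshape(-1,3)
    c,s=np.cos(yw),np.sin(yw);z0=.041 if "1" in fn else .03
    L=np.c_[(W[:,:2]-o)@np.array([[c,-s],[s,c]]),W[:,2]-z0]
    f=L[(L[:,0]<-.02)&(L[:,0]>-.046)&(abs(L[:,1])<.028)&(L[:,2]>.004)&(L[:,2]<.06)]
    print(fn,len(f))
    print("by y",[(round(y,3),*np.percentile(f[abs(f[:,1]-y)<.0045][:,0],[10,50]).round(4)) for y in np.arange(-.024,.025,.008)])
    print("by z",[(round(z,3),*np.percentile(f[abs(f[:,2]-z)<.004][:,0],[10,50]).round(4)) for z in np.arange(.008,.06,.008)])
    i=np.arange(len(f)); from scipy.optimize import linprog
    A=np.c_[f[:,1],f[:,2]-.035,np.ones(len(f))]
    from scipy.optimize import minimize
    q=lambda x:np.sum(np.where(f[:,0]-A@x>0,.15,.85)*abs(f[:,0]-A@x))
    print(minimize(q,[0,0,-.035],method="Nelder-Mead",options=dict(xatol=1e-6,fatol=1e-9,maxiter=4000)).x)
E
```

```text
side1.npz 376
by y [(np.float64(-0.024), np.float64(-0.0365), np.float64(-0.0333)), (np.float64(-0.016), np.float64(-0.0364), np.float64(-0.0342)), (np.float64(-0.008), np.float64(-0.0363), np.float64(-0.0341)), (np.float64(0.0), np.float64(-0.0366), np.float64(-0.0342)), (np.float64(0.008), np.float64(-0.0368), np.float64(-0.0342)), (np.float64(0.016), np.float64(-0.0365), np.float64(-0.0338)), (np.float64(0.024), np.float64(-0.0359), np.float64(-0.0343))]
by z [(np.float64(0.008), np.float64(-0.0361), np.float64(-0.0342)), (np.float64(0.016), np.float64(-0.0369), np.float64(-0.0339)), (np.float64(0.024), np.float64(-0.0368), np.float64(-0.0336)), (np.float64(0.032), np.float64(-0.0367), np.float64(-0.0336)), (np.float64(0.04), np.float64(-0.0361), np.float64(-0.0345)), (np.float64(0.048), np.float64(-0.0362), np.float64(-0.0337)), (np.float64(0.056), np.float64(-0.0365), np.float64(-0.0345))]
[ 8.30577475e-05  1.61392428e-04 -3.62249461e-02]
side2.npz 389
by y [(np.float64(-0.024), np.float64(-0.0362), np.float64(-0.0331)), (np.float64(-0.016), np.float64(-0.0367), np.float64(-0.0342)), (np.float64(-0.008), np.float64(-0.0364), np.float64(-0.0344)), (np.float64(0.0), np.float64(-0.0369), np.float64(-0.0344)), (np.float64(0.008), np.float64(-0.0368), np.float64(-0.0337)), (np.float64(0.016), np.float64(-0.0371), np.float64(-0.0331)), (np.float64(0.024), np.float64(-0.0368), np.float64(-0.0336))]
by z [(np.float64(0.008), np.float64(-0.0372), np.float64(-0.034)), (np.float64(0.016), np.float64(-0.037), np.float64(-0.0344)), (np.float64(0.024), np.float64(-0.0368), np.float64(-0.0339)), (np.float64(0.032), np.float64(-0.0365), np.float64(-0.0338)), (np.float64(0.04), np.float64(-0.0367), np.float64(-0.034)), (np.float64(0.048), np.float64(-0.0367), np.float64(-0.0331)), (np.float64(0.056), np.float64(-0.0366), np.float64(-0.0329))]
[-0.00650716  0.00855713 -0.03627301]
```

Flush (tilts < 0.01 rad), centred and at height. Hold 2.5 s more.

Request:
run_rows(
  rows=[
    {"finger_gap":0.05},
    {"finger_gap":0.05},
    {"finger_gap":0.05},
    {"finger_gap":0.05},
    {"finger_gap":0.05},
    {"finger_gap":0.05},
    {"finger_gap":0.05},
    {"finger_gap":0.05},
    {"finger_gap":0.05},
    {"finger_gap":0.05},
    {"finger_gap":0.05},
    {"finger_gap":0.05},
    {"finger_gap":0.05},
    {"finger_gap":0.05},
    {"finger_gap":0.05},
    {"finger_gap":0.05},
    {"finger_gap":0.05},
    {"finger_gap":0.05},
    {"finger_gap":0.05},
    {"finger_gap":0.05},
  ],
)

```text
clock: 18.18
tool_pos: [0.5355, 0.0059, 0.0475]
tcp_rot: [0.017, 1.0, 0.0, -0.004]
force: [-8.7, 0.6, 1.3]
finger_gap: 0.0591
grasp_force: 63.3
```

```bash
python3 -c "
from station import arm
print(arm.get_obs()['force']);print(arm.hand_in())"
```

```text
[-8.70188674  0.56479114  1.25546808]
the job is handed in; nothing more can be done
None
```

I handed the job in at 18.2 s with the heat sink still gripped and pressed flush on the rear panel at about 9 N, held for over 3 s; by camera it sits within about 2 mm of mid-width and 1 mm of level, and I kept clear of the tin, spool and capacitor (not re-measured; hand-in gave no verdict).

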